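# Turn the specimen and hold the reader's shutter open at the mark

## Robot

A 6-joint arm with a two-finger parallel gripper is mounted at the origin on the work surface. World frame = base frame: x ahead of the robot, y to its left, z up, the work surface at z = 0. Lengths are in m, angles in rad, forces in N, time in s.
With the tool pointing down it reaches from about 0.375 to 0.925 m from the base axis. Payload 5.7 kg.
Tool frame: the origin (TCP) lies at the very end of the fingers, on their centre line; the grasp point (between the pads) lies 19 mm behind it; z points along the fingers, y is the line along which they close (so a half turn about z gives the same grasp; the last joint's range is limited). The gripper opens to 85 mm and grips with 20 to 120 N. Pads are 22 mm wide; open, the fingers measure 114 mm over their backs; the gripper's body (76 mm by 85 mm) begins 54 mm behind the grasp point. The pads swing forward as they close: fully open they stand 13 mm farther back than shut.
Start: joints at [-1.421, 0.359, 1.51, -0, 1.272, -0.115], TCP at [0.157, -0.579, 0.231] pointing down, gripper open.
Joint ranges: [-2.97, 2.97], [-1.01, 2.36], [0.21, 2.38], [-0.96, 4.11], [0.2, 2.71], [-2.98, 2.98]. Speed limits (rad/s): [2.39, 2.39, 3.14, 3.14, 3.14, 3.14].

## Interface

Orientations are given as a unit quaternion [x, y, z, w].
In Python, from plant import observe, read_camera, hand_in, silhouettes gives the robot as it stands.
- The arm moves only by the tool send_rows, never from a script. Its argument "steps" is a list of rows, each an object of numbers: "hand": the closure, from -1 (fully open) to 1 (shut); "tx", "ty", "tz": the shift along the tool's x, y, z as a fraction of full scale; "ax", "ay", "az": the turn, a rotation vector about the tool's x, y, z as a fraction of full scale. A call has 1 to 10 rows; each row shifts and turns the commanded pose from where the row before left it, along the tool's axes as they then stand; what a row does not reach is not made up. Full scale, the value 1, is 0.2 m for a shift and pi rad for a turn. A row lasts 1/8 s, in which the tool goes at most 62.5 mm and 10.7 degrees, less where a joint would pass 70% of its speed; a pose out of reach is approached as far as the arm can. A call with a number of a shift or a turn outside -1 to 1 is refused whole. A call with a gripper value outside its range is refused whole. The fingers move at their own pace and stop on an object; "force" is the grip in N (left out, the last holds). Time passes only in rows, so rows that do not move let the fingers close. It gives the time, the measured TCP pose, the force, the opening and the grip force at its end, in the units of the state.
- observe(): the state, without advancing time (a new reading comes with each control period).
- read_camera(name): name is "scene" or "top" or "wrist"; returns a dict with "image" (400x640x3 uint8, blue, green, red), "range_z" (400x640 float32, m along the optical axis (not along the pixel's ray), 0 where there is no reading), "camera_matrix" (3x3 intrinsics, pixels), "camera_from_world" (4x4, takes a point from world to camera coordinates). Camera axes: x right, y up, looking along -z (the intrinsics and any distortion apply to the point x, -y, -z); pixel columns grow to the right and rows downward; lengths in m; the calibration is good to about 2 mm. A picture is of the moment at which its call begins.
- hand_in(): hands the job in; it is judged then, once.
Trained networks look in the newest picture that a camera, given by its name, has taken for a name from the list of things; names that differ only in an ending like _2 or _b are one class to them, and where a whole thing is asked for, a point or a joint stands for the part that bears it (a point fixed in the world has none). Each returns a list of dicts, best first, with "score" (0 to 1); they miss things now and then, are a little off and sometimes report something else, mostly with a low value. They report only what shows in the picture. A call takes as long as a camera call. They do not tell look-alikes from the thing itself.
- silhouettes(label, camera): "region" (400x640 bool, what is visible of it) and "box" ([left, top, right, bottom] in pixels, round what is visible of it).
The state is a dict: "time": time; "joint_positions": joint angles; "qd": joint speeds; "tau": joint torques, N m; "eef_pos": TCP position; "ee_rot": TCP orientation; "force": force on the tool from outside, world axes, zero at the start; "torque": the same for the moment, N m; "finger_gap": finger opening in m; "finger_force": force on a finger pad.
Only numpy, scipy, OpenCV 4.12 (cv2) and the standard library are available. Lean on these libraries where they do the work, as an engineer would, in place of code of your own. Each camera call takes 0.05 s, during which the arm holds its last target. There are 200 camera calls.

## Task

The long side of the ceramic specimen block has been read; turn the block a quarter turn on the reader's deck so that its full-height end (the one without the low toe) stands flat against the bent bracket, centred on the bracket's slot, and let go of it. Then pull the reader's spring-return shutter slide out by its upright tab until the tab is in line with the pointer beside it, and keep it there: the program finishes while still holding the tab at the pointer. Leave the jar, the wash bottle and the mug where they stand.

Things in the scene. Friction and masses are not known exactly. Their poses are not given: they have to be found in the camera images.
- reader: Bench reader, fixed; place and yaw vary. Grey deck 260 (x) x 340 (y) x 10 mm; along its -y edge a white case 260 x 100 mm, top 90 mm above the bench, front facing +y at y = -70 mm. Origin: centre of the deck's underside, on the bench; z up. Before the case stands the bent bracket (at -x); beside it (at +x) the shutter slide comes out of the case.
- slot (a point): Foot of the bracket's working face at the middle of its slot, on the deck's top; at (-60, -50, 10) mm in the reader's frame, axes as the reader's. The bracket is an upright steel plate 80 mm long (x), 5 mm thick, its top 50 mm above the deck, with a 24 mm wide slot open upward from 12 mm above the deck. Its working face looks to +y.
- block: Loose white ceramic block, about 0.24 kg, on the deck: tall part 44 (x) x 40 (y) x 50 mm high, and on its +x end a low toe 20 long, 40 wide, 18 mm high. Origin: centre of the tall part's underside; z up. Starts 7 to 12 cm in front of the bracket, toe roughly along the reader's +x (within 40 degrees); turned as asked, the toe points along the reader's +y, away from the bracket.
- block_face (a point): Bottom centre of the block's full-height end face, the face that must meet the bracket: at (-22, 0, 0) mm in the block's frame. When seated it coincides with slot.
- tab: Shutter slide; its upright steel tab is the part to grasp: 8 mm thick along y, 30 wide along x, 20 to 80 mm above the bench. Axes as the reader's. Origin: the tab's centre; at (75, 20, 50) mm in the reader's frame when home. A bar 20 mm wide, top 30 mm above the bench, runs back into the case. Pulls out along +y, end stop at 90 mm; spring 3.6 N at home, rising 0.9 N per cm; returns when let go.
- pointer_tip (a point): Tip of a fixed pointer beside the slide: a small steel block with a 3 mm thick fin pointing to the tab (reader's -x), 28 to 40 mm above the bench, tip 4 mm clear of the edge of the tab's path. Axes as the reader's. It stands 35 to 70 mm out (+y) from the tab's start. The tab is at the mark when its centre has the same reader's y as this tip.
- jar: Bystander: brown glass jar with white cap, 68 mm in diameter, 85 mm high, standing on the bench beside the reader. Origin: centre of its underside.
- wash_bottle: Bystander: white plastic bottle, 64 mm in diameter, 160 mm high. Origin: centre of its underside.
- mug: Bystander: white ceramic mug, 76 mm in diameter, 90 mm high, handle on its +y side. Origin: centre of its underside.
Not all that is in view belongs to the job. Leave any black or yellow look-alike of the block alone.

How it is judged:
On the way, in this order (a step that is already met when the one before it is completed fails the run):
1. the block's full-height end stands flat against the bracket, centred on the slot (y of block_face in the frame of slot between -0.004 and 0.004 m and x of block_face in the frame of slot between -0.008 and 0.008 m and angle between the x axis of block and the y axis of reader, either way round below 0.08 rad and angle between block's own z axis and vertical below 0.06 rad and z of block_face in the frame of slot below 0.003 m and contact force between the fingers and block below 0.1 N), for 0.2 s.
2. the tab is pulled out to the pointer and held by the fingers (y of tab in the frame of pointer_tip between -0.005 and 0.005 m and contact force between the fingers and tab above 1 N and linear speed of tab below 0.02 m/s), for 0.2 s.
At the end, for the whole second after the job is handed in: The fingers hold the tab (contact over 1 N) at rest with its centre within 5 mm of the pointer along the pull direction; the block stands let go on the deck, its full-height end within 4 mm of the bracket's face, within 8 mm of the slot's middle and square to it within 0.08 rad (all of step 2 and y of block_face in the frame of slot between -0.004 and 0.004 m and x of block_face in the frame of slot between -0.008 and 0.008 m and angle between the x axis of block and the y axis of reader, either way round below 0.08 rad and angle between block's own z axis and vertical below 0.06 rad and z of block_face in the frame of slot below 0.003 m and linear speed of block below 0.01 m/s); the arm keeps its last pose, push and grip.
It fails at once if the jar, wash bottle or mug is shifted more than 30 mm or tipped (distance of any of jar, wash_bottle, mug from where it was at the start of the episode above 0.03 m or angle between any of jar, wash_bottle, mug's own z axis and vertical above 0.3 rad).
It also fails if it takes over 48 s, if anything falls off the work surface, if the arm or the gripper's body presses on something with over 40 N, if the wrist force passes 120 N, or if a joint passes its speed limit or range.

## Working session

There is one attempt and no reset: what is moved stays moved. The work goes in short steps, Python scripts to look and compute and a tool call to move; the robot and the scene stay as the last step left them, time stands still between calls to the robot, and variables do not carry over. Pictures are saved under pics/ and viewed, at most 10 in all, crops included, and the job is handed in when it is done.

Besides the shell and the picture viewer there is one more tool, called after "Emit:" as name([rows], argument=value, ...), one row to a line, values as JSON. send_rows: Moves the arm, as the interface text tells. Shift numbers are shares of 0.2 m and turn numbers shares of pi rad, none past 1 either way. Its arguments: {"type":"object","properties":{"steps":{"type":"array","items":{"type":"object","properties":{"hand":{"type":"number"},"tx":{"type":"number"},"ty":{"type":"number"},"tz":{"type":"number"},"ax":{"type":"number"},"ay":{"type":"number"},"az":{"type":"number"}}}},"force":{"type":"number"}},"required":["steps"]}

```bash
mkdir -p pics; ls
cat > h.py <<'E'
import numpy as np, cv2
from plant import observe, read_camera, hand_in, silhouettes
def cloud(c):
    K=c["camera_matrix"];d=c["range_z"];v,u=np.mgrid[0:400,0:640]
    P=np.stack([(u-K[0,2])/K[0,0]*d,-(v-K[1,2])/K[1,1]*d,-d,np.ones_like(d)],-1)
    W=P@np.linalg.inv(c["camera_from_world"]).T
    W=W[...,:3].copy();W[d<=0]=np.nan
    return W
def project(c,X):
    X=np.atleast_2d(X);p=np.c_[X,np.ones(len(X))]@c["camera_from_world"].T
    K=c["camera_matrix"];return np.c_[K[0,2]+K[0,0]*p[:,0]/-p[:,2],K[1,2]+K[1,1]*p[:,1]/p[:,2]]
E
python3 - <<'E'
from h import *
s=observe();print(s["time"],s["eef_pos"],s["ee_rot"],s["finger_gap"])
for n in("top","scene"):
    c=read_camera(n);cv2.imwrite(f"pics/{n}0.png",c["image"]);W=cloud(c);np.savez(f"{n}0.npz",W=W,img=c["image"],K=c["camera_matrix"],T=c["camera_from_world"])
    for l in("reader","block","tab","pointer_tip","jar","wash_bottle","mug"):
        for r in silhouettes(l,n)[:3]:
            p=W[r["region"]];p=p[~np.isnan(p[:,0])]
            print(n,l,round(r["score"],2),np.round(r["box"]),len(p),np.round(np.median(p,0),3) if len(p) else "",np.round(p[:,2].max(),3) if len(p) else "")
E
```

```text
pics
0.0 [ 0.15691659 -0.57839756  0.23045511] [ 9.91247135e-01  1.32016101e-01 -1.81739818e-05 -9.30227906e-04] 0.0853668327316817
top reader 0.8 [260. 128. 406. 244.] 12485 [ 0.54  -0.037  0.012] 0.097
top block 0.74 [296. 189. 320. 213.] 368 [0.495 0.046 0.059] 0.066
top block 0.71 [229. 257. 254. 283.] 440 [0.33  0.212 0.049] 0.055
top block 0.64 [208. 212. 240. 240.] 491 [0.436 0.253 0.048] 0.056
top tab 0.65 [324. 148. 361. 162.] 358 [ 0.61 -0.05  0.03] 0.084
top tab 0.19 [146. 114. 179. 149.] 834 [0.678 0.407 0.081] 0.09
top pointer_tip 0.51 [313. 131. 320. 140.] 58 [0.672 0.018 0.028] 0.042
top jar 0.86 [142. 115. 180. 150.] 818 [0.677 0.408 0.083] 0.09
top jar 0.66 [452. 143. 491. 176.] 944 [ 0.586 -0.37   0.104] 0.164
top wash_bottle 0.65 [452. 146. 493. 182.] 938 [ 0.585 -0.37   0.104] 0.164
top wash_bottle 0.43 [296. 187. 315. 213.] 382 [0.495 0.044 0.059] 0.066
top mug 0.69 [135. 188. 174. 238.] 1263 [0.482 0.432 0.044] 0.095
scene reader 0.95 [242. 186. 416. 304.] 10949 [ 0.575 -0.102  0.029] 0.094
scene block 0.89 [361. 153. 378. 181.] 401 [0.446 0.246 0.028] 0.053
scene block 0.8 [323. 193. 350. 224.] 584 [0.505 0.033 0.039] 0.063
scene block 0.55 [322. 149. 346. 174.] 345 [0.347 0.201 0.033] 0.053
scene tab 0.97 [336. 227. 364. 259.] 447 [ 0.618 -0.023  0.03 ] 0.089
scene tab 0.16 [396. 127. 428. 165.] 942 [0.489 0.404 0.058] 0.091
scene pointer_tip 0.41 [375. 241. 390. 254.] 116 [0.674 0.013 0.028] 0.042
scene jar 0.67 [460. 154. 486. 191.] 808 [0.692 0.394 0.055] 0.087
scene wash_bottle 0.59 [192. 294. 237. 362.] 2181 [ 0.612 -0.392  0.099] 0.162
scene mug 0.58 [397. 128. 431. 164.] 919 [0.489 0.404 0.059] 0.091
scene mug 0.3 [376. 240. 387. 257.] 131 [0.672 0.013 0.028] 0.042
```

Run:
```python
from h import *
a=cv2.imread("pics/top0.png");b=cv2.imread("pics/scene0.png")
A=cv2.resize(a[110:270,220:430],(788,600));cv2.imwrite("pics/t1.png",A)
cv2.imwrite("pics/s1.png",cv2.resize(b[130:330,220:460],(720,600)))
# fit
for n in("top0","scene0"):
    W=np.load(n+".npz")["W"];x,y,z=[W[...,i] for i in range(3)]
    near=(x>.3)&(x<.8)&(abs(y+.03)<.23)
    deck=near&(abs(z-.010)<.005);case=near&(abs(z-.09)<.008)
    for nm,m,ez in(("deck",deck,0),("case",case,0),("all",near&(z>.006),0)):
        p=W[m][:,:2].astype(np.float32);
        r=cv2.minAreaRect(p);print(n,nm,len(p),np.round(r[0],4),np.round(r[1],4),r[2],np.median(W[m][:,2]))
    m=(abs(x-.5)<.07)&(abs(y-.045)<.07)&(z>.05)&(z<.07)
    p=W[m][:,:2].astype(np.float32);r=cv2.minAreaRect(p);print("blk",len(p),r,np.median(W[m][:,2]))
```

```text
top0 deck 7684 [ 0.5502 -0.0294] [0.4986 0.4576] 0.2532021999359131 0.0102149416640126
top0 case 4127 [ 0.5277 -0.0913] [0.1933 0.2605] 78.37556457519531 0.09021514261392338
top0 all 12982 [ 0.55   -0.0299] [0.4588 0.4962] 89.98872375488281 0.012416236715818707
blk 274 ((0.49145621061325073, 0.04357006400823593), (0.04399888962507248, 0.03971729055047035), 15.358023643493652) 0.06000855258061455
scene0 deck 4862 [ 0.4749 -0.0044] [0.347  0.4024] 77.90059661865234 0.009323175847068765
scene0 case 3772 [ 0.526  -0.0966] [0.1881 0.2607] 78.70822143554688 0.08937819351443815
scene0 all 11487 [ 0.4752 -0.0039] [0.3486 0.4022] 78.01180267333984 0.031776072870430494
blk 226 ((0.49090108275413513, 0.0410664938390255), (0.04567675292491913, 0.0423906035721302), 16.172176361083984) 0.05880928500626015
```

View pics/t1.png

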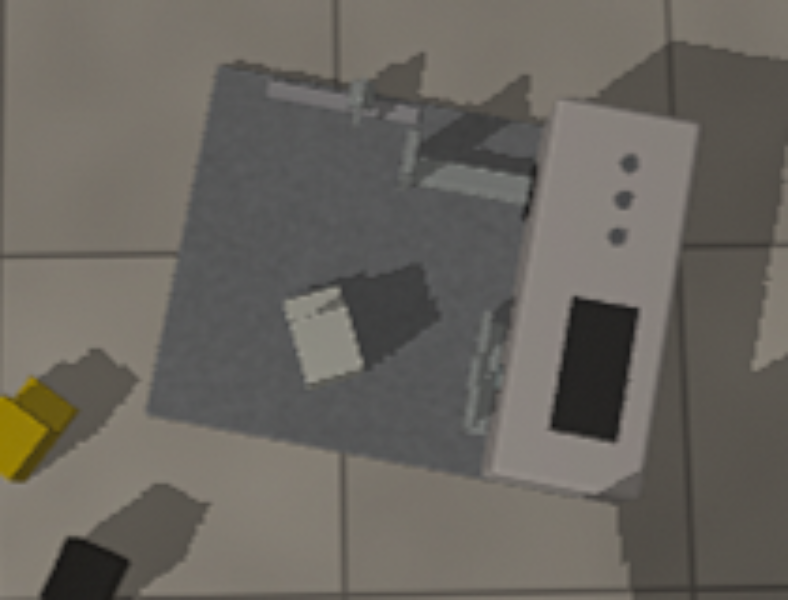

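View pics/s1.png

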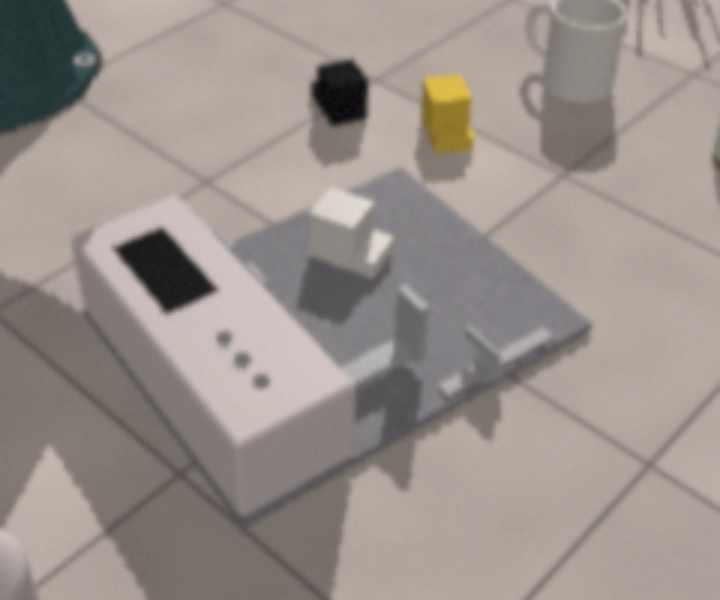

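The views show the reader with its +x pointing roughly along world +x (yaw ≈ -11°). The white block is at t1 pixel (325,335), with its toe pointing up and to the left. The tab is at (408,155), the pointer at (358,95) and the bracket at (480,375). The yellow and black look-alikes are off the deck. Next I'll refine the reader frame.

Run:
```python
from h import *
from scipy.ndimage import binary_opening
for n in("top0","scene0"):
    D=np.load(n+".npz");W=D["W"];x,y,z=[W[...,i] for i in range(3)]
    case=(x>.3)&(x<.75)&(y>-.25)&(y<.03)&(abs(z-.09)<.006)
    case=binary_opening(case,np.ones((5,5)))
    r=cv2.minAreaRect(W[case][:,:2].astype(np.float32));(w,h),a=r[1],r[2]
    yaw=np.radians(a if w>h else a-90);
    R=np.array([[np.cos(yaw),-np.sin(yaw)],[np.sin(yaw),np.cos(yaw)]])
    o=np.array(r[0])-R@[0,-.12]
    print(n,"case",r,"yaw",np.degrees(yaw),"origin",o)
    L=(W[...,:2]-o)@R
    lx,ly=L[...,0],L[...,1]
    def st(nm,m):
        p=np.c_[L[m],z[m]];print(nm,len(p),np.round(np.percentile(p,[3,50,97],0)*1000,1).tolist() if len(p) else "")
    st("tabtop",(abs(lx-.075)<.03)&(ly>-.02)&(ly<.06)&(z>.072)&(z<.09))
    st("fin",(lx>.085)&(lx<.12)&(ly>.04)&(ly<.11)&(z>.034)&(z<.05))
    st("brk",(lx>-.12)&(lx<.0)&(ly>-.064)&(ly<-.035)&(z>.052)&(z<.07))
    st("blk",(lx>-.15)&(lx<.05)&(ly>.0)&(ly<.15)&(z>.054)&(z<.066))
    st("toe",(lx>-.15)&(lx<.05)&(ly>.0)&(ly<.15)&(z>.022)&(z<.032))
    print("slot",o+R@[-.06,-.05],"blk target",o+R@[-.06,-.028],"tab",o+R@[.075,.02])
```

```text
top0 case ((0.5176413059234619, -0.13655602931976318), (0.09979617595672607, 0.25916722416877747), 78.55211639404297) yaw -11.447883605957031 origin [ 0.54145849 -0.01894335]
tabtop 38 [[61.7, 15.5, 76.5], [75.5, 19.2, 79.7], [89.9, 22.9, 83.9]]
fin 11 [[95.3, 59.8, 36.8], [105.3, 60.8, 39.6], [116.3, 62.6, 41.5]]
brk 48 [[-96.8, -54.7, 56.2], [-58.7, -52.1, 60.3], [-20.7, -50.0, 63.4]]
blk 271 [[-83.3, 30.1, 56.6], [-61.8, 51.0, 60.0], [-39.8, 72.3, 63.4]]
toe 94 [[-84.5, 46.2, 23.1], [-31.8, 65.0, 28.3], [-19.5, 83.7, 31.1]]
slot [ 0.47272832 -0.05604004] blk target [ 0.47709481 -0.03447772] tab [ 0.61893594 -0.01422698]
scene0 case ((0.5171327590942383, -0.13926202058792114), (0.0992153063416481, 0.2604072391986847), 78.27598571777344) yaw -11.724014282226562 origin [ 0.54151648 -0.02176549]
tabtop 58 [[60.8, 16.2, 72.5], [76.9, 18.4, 78.4], [90.4, 24.5, 81.0]]
fin 22 [[94.7, 59.8, 35.3], [108.0, 61.7, 38.6], [117.9, 64.2, 41.2]]
brk 55 [[-98.8, -54.6, 53.2], [-46.5, -52.2, 58.9], [-20.4, -48.8, 60.9]]
blk 200 [[-84.5, 28.5, 55.3], [-60.1, 50.4, 59.0], [-39.1, 72.5, 61.5]]
toe 144 [[-67.7, 27.6, 22.3], [-37.7, 57.4, 27.2], [-19.5, 83.6, 30.9]]
slot [ 0.47260833 -0.05853052] blk target [ 0.47707868 -0.03698949] tab [ 0.61901577 -0.01742257]
```

Emit:
send_rows([
  {"tz":-0.2,"hand":-1},
  {"tz":-0.1},
])

```text
schema error: expected keys hand, tx, ty, tz, ax, ay, az
```

The two cameras agree: the case is 100x260 mm, the tab is at (75,20), and the fin is at y≈61 mm. Moving above the block now.

Emit:
send_rows([
  {"hand":-1,"tx":0.17,"ty":-0.18,"tz":0,"ax":0,"ay":0,"az":0},
  {"hand":-1,"tx":0.17,"ty":-0.18,"tz":0,"ax":0,"ay":0,"az":0},
  {"hand":-1,"tx":0.17,"ty":-0.18,"tz":0,"ax":0,"ay":0,"az":0},
  {"hand":-1,"tx":0.17,"ty":-0.18,"tz":0,"ax":0,"ay":0,"az":0},
  {"hand":-1,"tx":0.17,"ty":-0.18,"tz":0,"ax":0,"ay":0,"az":0},
  {"hand":-1,"tx":0.17,"ty":-0.18,"tz":0,"ax":0,"ay":0,"az":0},
  {"hand":-1,"tx":0.17,"ty":-0.18,"tz":0,"ax":0,"ay":0,"az":0},
  {"hand":-1,"tx":0.17,"ty":-0.18,"tz":0,"ax":0,"ay":0,"az":0},
  {"hand":-1,"tx":0.17,"ty":-0.18,"tz":0,"ax":0,"ay":0,"az":0},
  {"hand":-1,"tx":0.17,"ty":-0.18,"tz":0,"ax":0,"ay":0,"az":0},
])

```text
time: 2.05
eef_pos: [0.3917, -0.1413, 0.2317]
ee_rot: [0.991, 0.132, 0.0, 0.0]
force: [0.3, 0.2, 0.2]
finger_gap: 0.0855
finger_force: 0.0
```

Emit:
send_rows([
  {"hand":-1,"tx":0.18,"ty":-0.19,"tz":0,"ax":0,"ay":0,"az":0},
  {"hand":-1,"tx":0.18,"ty":-0.19,"tz":0,"ax":0,"ay":0,"az":0},
  {"hand":-1,"tx":0.18,"ty":-0.19,"tz":0,"ax":0,"ay":0,"az":0},
  {"hand":-1,"tx":0.18,"ty":-0.19,"tz":0,"ax":0,"ay":0,"az":0},
  {"hand":-1,"tx":0,"ty":0,"tz":0,"ax":0,"ay":0,"az":0},
])

```text
time: 2.68
eef_pos: [0.4918, 0.0446, 0.2315]
ee_rot: [0.991, 0.134, 0.001, -0.0]
force: [0.5, -1.0, -0.6]
finger_gap: 0.0855
finger_force: 0.0
```

Run:
```python
from h import *
s=observe();print(s["time"],s["eef_pos"],s["ee_rot"])
c=read_camera("wrist");cv2.imwrite("pics/w1.png",c["image"]);W=cloud(c);x,y,z=[W[...,i] for i in range(3)]
m=(abs(x-.49)<.06)&(abs(y-.043)<.06)&(z>.054)&(z<.066)
r=cv2.minAreaRect(W[m][:,:2].astype(np.float32));print("blk",m.sum(),r,np.median(z[m]))
yaw=np.radians(-11.55);R=np.array([[np.cos(yaw),-np.sin(yaw)],[np.sin(yaw),np.cos(yaw)]]);o=np.array([.5415,-.0203])
L=(W[...,:2]-o)@R;lx,ly=L[...,0],L[...,1]
b=(lx>-.12)&(lx<.0)&(ly>-.066)&(ly<-.035)&(z>.053)&(z<.066)
if b.any():
  print("brk",np.round(cv2.minAreaRect(W[b][:,:2].astype(np.float32))[2],1),b.sum(),np.percentile(lx[b],[2,50,98]),np.percentile(ly[b],[2,50,98]))
t=(lx>-.15)&(lx<.05)&(ly>0)&(ly<.15)&(z>.022)&(z<.032);print("toe",np.nanmedian(W[t],0))
```

```text
2.675 [0.49178153 0.04459059 0.2314968 ] [ 9.90957118e-01  1.34176121e-01  8.02608099e-04 -3.38775323e-04]
blk 2108 ((0.48947131633758545, 0.04154446721076965), (0.04364962503314018, 0.03990834206342697), 15.619563102722168) 0.060892252581876055
brk 78.3 513 [-0.09946812 -0.04766773 -0.02168636] [-0.05650206 -0.05227502 -0.05085634]
toe [0.52030953 0.05015056 0.02887715]
```

View pics/w1.png

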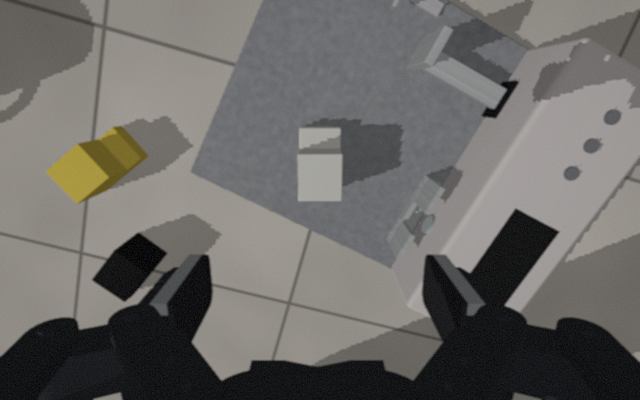

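The block sits at wrist (320,165), square to the fingers. Next I descend and grip it.

Emit:
send_rows([
  {"hand":-1,"tx":-0.01,"ty":0.01,"tz":0.26,"ax":0,"ay":0,"az":0},
  {"hand":-1,"tx":0,"ty":0,"tz":0.26,"ax":0,"ay":0,"az":0},
  {"hand":-1,"tx":0,"ty":0,"tz":0.26,"ax":0,"ay":0,"az":0},
  {"hand":-1,"tx":0,"ty":0,"tz":0.24,"ax":0,"ay":0,"az":0},
  {"hand":1,"tx":0,"ty":0,"tz":0,"ax":0,"ay":0,"az":0},
  {"hand":1,"tx":0,"ty":0,"tz":0,"ax":0,"ay":0,"az":0},
  {"hand":1,"tx":0,"ty":0,"tz":0,"ax":0,"ay":0,"az":0},
  {"hand":1,"tx":0,"ty":0,"tz":0,"ax":0,"ay":0,"az":0},
  {"hand":1,"tx":0,"ty":0,"tz":0,"ax":0,"ay":0,"az":0},
], force=40)

```text
time: 3.85
eef_pos: [0.4903, 0.039, 0.0295]
ee_rot: [0.991, 0.132, 0.002, 0.0]
force: [-1.3, -1.3, 8.1]
finger_gap: 0.0394
finger_force: 42.5
```

Emit:
send_rows([
  {"hand":1,"tx":0,"ty":0,"tz":-0.1,"ax":0,"ay":0,"az":0},
  {"hand":1,"tx":0,"ty":0,"tz":0,"ax":0,"ay":0,"az":-0.05},
  {"hand":1,"tx":0,"ty":0,"tz":0,"ax":0,"ay":0,"az":-0.05},
  {"hand":1,"tx":0,"ty":0,"tz":0,"ax":0,"ay":0,"az":-0.05},
  {"hand":1,"tx":0,"ty":0,"tz":0,"ax":0,"ay":0,"az":-0.05},
  {"hand":1,"tx":0,"ty":0,"tz":0,"ax":0,"ay":0,"az":-0.05},
  {"hand":1,"tx":0,"ty":0,"tz":0,"ax":0,"ay":0,"az":-0.05},
  {"hand":1,"tx":0,"ty":0,"tz":0,"ax":0,"ay":0,"az":-0.05},
  {"hand":1,"tx":0,"ty":0,"tz":0,"ax":0,"ay":0,"az":0},
])

```text
time: 4.97
eef_pos: [0.4891, 0.0393, 0.0482]
ee_rot: [0.777, 0.63, 0.001, 0.001]
force: [0.2, 0.3, -2.7]
finger_gap: 0.0393
finger_force: 41.3
```

```bash
cat > look.py <<'E'
from h import *
import sys
from scipy.spatial.transform import Rotation as Ro
s=observe();M=Ro.from_quat(s["ee_rot"]).as_matrix()
print(s["time"],s["eef_pos"],"yaw",np.degrees(np.arctan2(M[1,0],M[0,0])),"z",M[:,2],"F",s["force"],s["joint_positions"])
yaw=np.radians(-11.55);R=np.array([[np.cos(yaw),-np.sin(yaw)],[np.sin(yaw),np.cos(yaw)]]);o=np.array([.5415,-.0203])
for n in sys.argv[2:]:
    c=read_camera(n);cv2.imwrite(f"pics/{sys.argv[1]}_{n}.png",c["image"]);W=cloud(c);z=W[...,2]
    L=(W[...,:2]-o)@R;lx,ly=L[...,0],L[...,1]
    def rect(nm,m):
        p=np.c_[lx[m],ly[m]].astype(np.float32)
        if len(p)>5:
            r=cv2.minAreaRect(p);print(n,nm,len(p),np.round(np.array(r[0])*1000,1),np.round(np.array(r[1])*1000,1),round(r[2],1),"z",round(float(np.median(z[m])),4), "y2/98",np.round(np.percentile(ly[m],[2,98])*1000,1),"x",np.round(np.percentile(lx[m],[2,98])*1000,1))
    rect("toe",(lx>-.11)&(lx<.0)&(ly>-.02)&(ly<.13)&(z>.020)&(z<.060)&(c["image"].min(2)>120))
    rect("brk",(lx>-.12)&(lx<0)&(ly>-.066)&(ly<-.045)&(z>.053)&(z<.066))
    rect("top",(lx>-.12)&(lx<0)&(ly>-.049)&(ly<.1)&(z>.054)&(z<.085)&(c["image"].min(2)>120))
    rect("tab",(abs(lx-.075)<.03)&(ly>-.02)&(ly<.1)&(z>.072)&(z<.09))
E
python3 look.py a wrist
```

```text
4.975 [0.48914536 0.03929477 0.04820831] yaw 78.10427370918516 z [ 1.50224702e-03 -8.71324565e-05 -9.99998868e-01] F [ 0.15131666  0.26108619 -2.68625158] [-6.07128857e-02  4.59512517e-01  1.93003128e+00  6.12549370e-06
  7.50544094e-01  1.46902395e-01]
wrist toe 5905 [-66.4  74. ] [32.6 44.4] 89.6 z 0.0476 y2/98 [69.8 90.1] x [-83.2 -45.3]
wrist top 11086 [-66.4  48.5] [44.9 43.9] 89.9 z 0.0794 y2/98 [33.  70.4] x [-82.7 -45.3]
wrist tab 312 [59.6 19.1] [9.1 4.9] 66.9 z 0.0748 y2/98 [14.4 22.5] x [58.  62.2]
```

View pics/a_wrist.png

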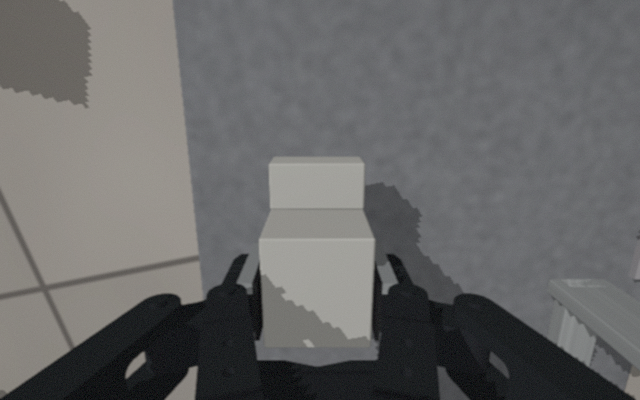

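The block is held square. In the reader frame its face is at y≈+26 mm and x≈-64. I'll carry it close to the bracket and lower it there.

Emit:
send_rows([
  {"hand":1,"tx":-0.1,"ty":0.0175,"tz":0,"ax":0,"ay":0,"az":-0.002},
  {"hand":1,"tx":-0.1,"ty":0,"tz":0,"ax":0,"ay":0,"az":0},
  {"hand":1,"tx":-0.1,"ty":0,"tz":0,"ax":0,"ay":0,"az":0},
  {"hand":1,"tx":-0.05,"ty":0,"tz":0,"ax":0,"ay":0,"az":0},
  {"hand":1,"tx":0,"ty":0,"tz":0.08,"ax":0,"ay":0,"az":0},
  {"hand":1,"tx":0,"ty":0,"tz":0,"ax":0,"ay":0,"az":0},
])

```text
time: 5.78
eef_pos: [0.4774, -0.0298, 0.0309]
ee_rot: [0.775, 0.632, -0.0, -0.001]
force: [0.7, 0.3, -2.9]
finger_gap: 0.0393
finger_force: 41.2
```

```bash
python3 look.py b wrist top
```

```text
5.775 [ 0.47736453 -0.0297709   0.0308529 ] yaw 78.43738500284904 z [-1.72699043e-03  5.89826217e-04 -9.99998335e-01] F [ 0.70927357  0.28091634 -2.93882385] [-2.07016695e-01  4.80449741e-01  1.96605945e+00  3.46293386e-04
  6.96894842e-01 -5.47695510e-03]
wrist toe 7507 [-64.3   3.9] [44.2 32.7] 0.2 z 0.0306 y2/98 [-0.4 20. ] x [-81.1 -43.2]
wrist brk 674 [-61.9 -53.1] [ 5.5 48.6] 89.5 z 0.0561 y2/98 [-52.8 -50.7] x [-85.4 -38.4]
wrist top 9561 [-61.7 -21.5] [44.7 48. ] 89.9 z 0.0622 y2/98 [-37.1   0.2] x [-80.4 -42.7]
top toe 60 [-72.5  14.8] [35.1 18.3] 39.9 z 0.0299 y2/98 [-2.1 22.4] x [-80.2 -55.6]
top brk 18 [-87.8 -51.2] [ 4.9 22. ] 88.4 z 0.0595 y2/98 [-53.4 -48.6] x [-98.4 -77.8]
top tab 32 [76.5 20.7] [ 7.5 29.1] 89.2 z 0.0796 y2/98 [16.9 24.5] x [63.3 89.8]
```

View pics/b_wrist.png

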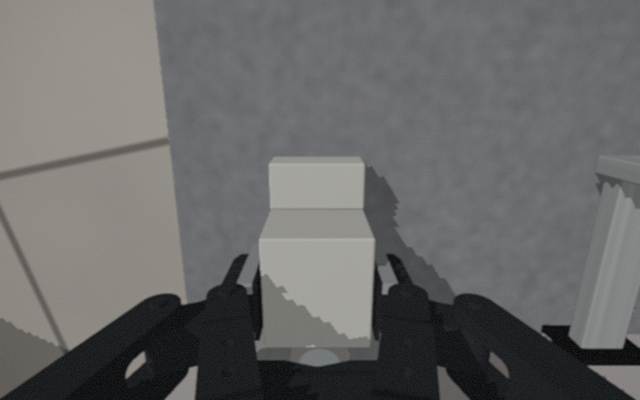

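The block is centred on the slot (visible at (320,358)) and about 6 mm short of the face. I'll touch it down and push gently.

Emit:
send_rows([
  {"hand":1,"tx":0,"ty":0.003,"tz":0.008,"ax":0,"ay":0,"az":0},
  {"hand":1,"tx":-0.015,"ty":0,"tz":0,"ax":0,"ay":0,"az":0},
  {"hand":1,"tx":-0.015,"ty":0,"tz":0,"ax":0,"ay":0,"az":0},
  {"hand":1,"tx":0,"ty":0,"tz":0,"ax":0,"ay":0,"az":0},
], force=20)

```text
time: 6.38
eef_pos: [0.4775, -0.0362, 0.0298]
ee_rot: [0.774, 0.633, 0.0, 0.0]
force: [-0.5, -0.2, -3.9]
finger_gap: 0.0392
finger_force: 41.3
```

Emit:
send_rows([
  {"hand":1,"tx":0,"ty":0,"tz":0.005,"ax":0,"ay":0,"az":0},
  {"hand":1,"tx":-0.006,"ty":0,"tz":0,"ax":0,"ay":0,"az":0},
  {"hand":1,"tx":0,"ty":0,"tz":0,"ax":0,"ay":0,"az":0},
])

```text
time: 6.75
eef_pos: [0.4776, -0.0365, 0.0295]
ee_rot: [0.775, 0.633, 0.001, -0.0]
force: [-0.0, 3.4, 7.4]
finger_gap: 0.0396
finger_force: 42.7
```

Emit:
send_rows([
  {"hand":1,"tx":-0.01,"ty":0,"tz":0,"ax":0,"ay":0,"az":0},
  {"hand":1,"tx":0,"ty":0,"tz":0,"ax":0,"ay":0,"az":0},
])

```text
time: 7.0
eef_pos: [0.4776, -0.0376, 0.0295]
ee_rot: [0.775, 0.632, 0.001, -0.0]
force: [0.7, 9.5, 7.0]
finger_gap: 0.0396
finger_force: 42.6
```

```bash
python3 look.py c wrist
```

```text
7.0 [ 0.47760068 -0.03764756  0.02948472] yaw 78.41272964322593 z [ 0.00160725  0.00237657 -0.99999588] F [0.74775769 9.49927782 7.00792616] [-0.22508432  0.48264769  1.96777795  0.00420229  0.69013506 -0.0260861 ]
wrist toe 7835 [-62.4  -3.6] [44.3 32.5] 0.3 z 0.0294 y2/98 [-10.   12.4] x [-79.3 -41.4]
wrist brk 2365 [-60.1 -51.2] [12.3 47.1] 90.0 z 0.0609 y2/98 [-56.3 -45.2] x [-82.2 -38.1]
wrist top 9385 [-60.8 -24.9] [41.1 47.7] 80.4 z 0.0609 y2/98 [-44.4  -7.5] x [-78.5 -41. ]
```

It touches the bracket (9.5 N, toe end at +12 mm). Next I release and rise.

Emit:
send_rows([
  {"hand":-1,"tx":0,"ty":0,"tz":0,"ax":0,"ay":0,"az":0},
  {"hand":-1,"tx":0,"ty":0,"tz":0,"ax":0,"ay":0,"az":0},
  {"hand":-1,"tx":0,"ty":0,"tz":0,"ax":0,"ay":0,"az":0},
  {"hand":-1,"tx":0,"ty":0,"tz":0,"ax":0,"ay":0,"az":0},
  {"hand":-1,"tx":0,"ty":0,"tz":-0.25,"ax":0,"ay":0,"az":0},
  {"hand":-1,"tx":0,"ty":0,"tz":-0.25,"ax":0,"ay":0,"az":0},
  {"hand":-1,"tx":0.15,"ty":0,"tz":-0.2,"ax":0,"ay":0,"az":0},
  {"hand":-1,"tx":0,"ty":0,"tz":0,"ax":0,"ay":0,"az":0},
])

```text
time: 8.05
eef_pos: [0.4855, -0.009, 0.1718]
ee_rot: [0.774, 0.633, 0.003, 0.002]
force: [0.3, 0.3, -0.3]
finger_gap: 0.0852
finger_force: 0.0
```

```bash
python3 look.py d wrist top scene
```

```text
8.05 [ 0.48551461 -0.00900539  0.17180587] yaw 78.61691815750385 z [ 7.03594492e-03 -6.25359561e-04 -9.99975052e-01] F [ 0.26138626  0.2906626  -0.32822817] [-1.61310950e-01  2.60198801e-01  1.82971363e+00  5.93030796e-04
  1.04463520e+00  3.70680058e-02]
wrist toe 1833 [-60.2  -3.7] [32.6 39.9] 90.0 z 0.0294 y2/98 [-13.3  12.4] x [-79.3 -41.2]
wrist brk 1039 [-61.1 -51.1] [80.  12.3] 0.3 z 0.0607 y2/98 [-56.6 -45.3] x [-99.7 -22.9]
wrist top 2783 [-60.3 -28.1] [42.  39.8] 89.7 z 0.0609 y2/98 [-48.1  -7.6] x [-79.4 -41.3]
wrist tab 673 [73.8 18.2] [30.8  8.4] 0.7 z 0.0807 y2/98 [14.2 22.1] x [58.8 88. ]
top brk 53 [-66.8 -49.3] [63.5  8.4] 0.0 z 0.0596 y2/98 [-53.5 -45.3] x [-97.9 -38.5]
top top 89 [-60.9 -37.3] [23.4 34.9] 86.6 z 0.0606 y2/98 [-48.3 -25.7] x [-77.9 -47.3]
scene toe 138 [-58.3  -3.4] [32.9 42. ] 89.6 z 0.0371 y2/98 [-19.5  12.3] x [-77.1 -37.8]
scene brk 88 [-60.  -50.5] [10.9 81. ] 89.8 z 0.0588 y2/98 [-55.7 -45.5] x [-98. -20.]
scene top 201 [-58.6 -27.5] [41.1 43.8] 2.2 z 0.0592 y2/98 [-48.   -6.9] x [-78.  -38.5]
scene tab 56 [76.1 18.7] [30.2  9.7] 1.3 z 0.0783 y2/98 [13.9 23.3] x [61.2 90.4]
```

View pics/d_wrist.png

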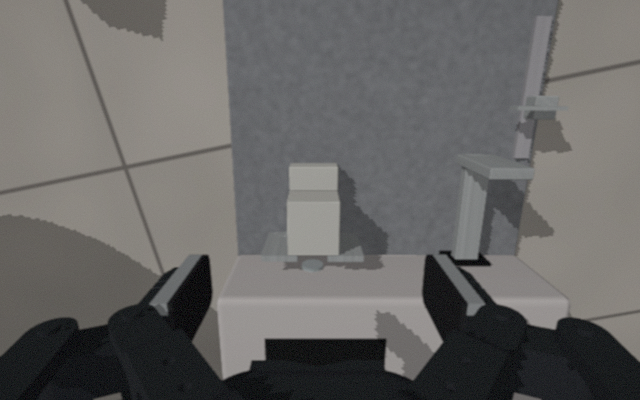

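The block is seated and centred: it spans x -79..-41, and the bracket spans -100..-23 in the same view. Now I turn a quarter turn for the tab.

Emit:
send_rows([
  {"hand":-1,"tx":0,"ty":0,"tz":0,"ax":0,"ay":0,"az":0.05},
  {"hand":-1,"tx":0,"ty":0,"tz":0,"ax":0,"ay":0,"az":0.05},
  {"hand":-1,"tx":0,"ty":0,"tz":0,"ax":0,"ay":0,"az":0.05},
  {"hand":-1,"tx":0,"ty":0,"tz":0,"ax":0,"ay":0,"az":0.05},
  {"hand":-1,"tx":0,"ty":0,"tz":0,"ax":0,"ay":0,"az":0.05},
  {"hand":-1,"tx":0,"ty":0,"tz":0,"ax":0,"ay":0,"az":0.05},
  {"hand":-1,"tx":0,"ty":0,"tz":0,"ax":0,"ay":0,"az":0.05},
  {"hand":-1,"tx":0,"ty":0,"tz":0,"ax":0,"ay":0,"az":0.05},
  {"hand":-1,"tx":0,"ty":0,"tz":0,"ax":0,"ay":0,"az":0.05},
  {"hand":-1,"tx":0,"ty":0,"tz":0,"ax":0,"ay":0,"az":0.05},
])

```text
time: 9.45
eef_pos: [0.4813, -0.0102, 0.1668]
ee_rot: [0.995, -0.103, -0.002, -0.0]
force: [-0.3, -0.1, -0.5]
finger_gap: 0.0855
finger_force: 0.0
```

Emit:
send_rows([
  {"hand":-1,"tx":0.22,"ty":0,"tz":0,"ax":0,"ay":0,"az":0},
  {"hand":-1,"tx":0.22,"ty":0,"tz":0,"ax":0,"ay":0,"az":0},
  {"hand":-1,"tx":0.22,"ty":-0.1,"tz":0,"ax":0,"ay":0,"az":0},
  {"hand":-1,"tx":0,"ty":0,"tz":0,"ax":0,"ay":0,"az":0},
])

```text
time: 9.95
eef_pos: [0.6185, -0.0169, 0.1664]
ee_rot: [0.995, -0.1, -0.0, -0.0]
force: [-0.8, -0.9, -0.2]
finger_gap: 0.0853
finger_force: 0.0
```

```bash
python3 look.py e wrist
python3 - <<'E'
from h import *
p=observe()["eef_pos"];y=np.radians(-11.55);d=np.array([.619,-.0158])-p[:2]
print("reader dx,dy",d@[np.cos(y),np.sin(y)],d@[-np.sin(y),np.cos(y)],p[2])
E
```

```text
9.95 [ 0.6184802  -0.01685596  0.16641476] yaw -11.484245107720911 z [-6.98044287e-04  3.28535539e-04 -9.99999702e-01] F [-0.77830638 -0.94745422 -0.24866073] [-1.38977919e-01  4.47213013e-01  1.54111186e+00  2.50075434e-04
  1.15400462e+00  1.63215504e+00]
wrist toe 975 [-59.6  -3.5] [39.6 31.2] 0.4 z 0.0291 y2/98 [-12.1  12.1] x [-78.3 -40.8]
wrist brk 736 [-54.4 -50.8] [11.7 68.8] 89.9 z 0.0606 y2/98 [-56.3 -45.3] x [-84.1 -20.7]
wrist top 1674 [-59.7 -28.1] [40.3 41.6] 0.2 z 0.0609 y2/98 [-48.2  -7.7] x [-76.6 -40.7]
wrist tab 539 [74.6 18.2] [30.2  7.5] 0.1 z 0.0808 y2/98 [14.5 21.9] x [60.6 89.4]
reader dx,dy 0.0027936627033382407 0.0015728568861618033 0.16625609917592046
```

Emit:
send_rows([
  {"hand":-1,"tx":0,"ty":0,"tz":0.21,"ax":0,"ay":0,"az":0},
  {"hand":-1,"tx":0,"ty":0,"tz":0.21,"ax":0,"ay":0,"az":0},
  {"hand":-1,"tx":0,"ty":0,"tz":0.2,"ax":0,"ay":0,"az":0},
  {"hand":-1,"tx":0,"ty":0,"tz":0,"ax":0,"ay":0,"az":0},
  {"hand":1,"tx":0,"ty":0,"tz":0,"ax":0,"ay":0,"az":0},
  {"hand":1,"tx":0,"ty":0,"tz":0,"ax":0,"ay":0,"az":0},
  {"hand":1,"tx":0,"ty":0,"tz":0,"ax":0,"ay":0,"az":0},
  {"hand":1,"tx":0,"ty":0,"tz":0,"ax":0,"ay":0,"az":0},
  {"hand":1,"tx":0,"ty":0,"tz":0,"ax":0,"ay":0,"az":0},
  {"hand":1,"tx":0,"ty":0,"tz":0,"ax":0,"ay":0,"az":0},
], force=50)

```text
time: 11.25
eef_pos: [0.6166, -0.0165, 0.0455]
ee_rot: [0.995, -0.1, 0.0, 0.0]
force: [-1.1, -0.5, 6.6]
finger_gap: 0.0074
finger_force: 49.0
```

Tab gripped. I'll pull it about 40 mm and compare it with the pointer.

Emit:
send_rows([
  {"hand":1,"tx":0,"ty":-0.05,"tz":0,"ax":0,"ay":0,"az":0},
  {"hand":1,"tx":0,"ty":-0.05,"tz":0,"ax":0,"ay":0,"az":0},
  {"hand":1,"tx":0,"ty":-0.05,"tz":0,"ax":0,"ay":0,"az":0},
  {"hand":1,"tx":0,"ty":-0.04,"tz":0,"ax":0,"ay":0,"az":0},
  {"hand":1,"tx":0,"ty":-0.01,"tz":0,"ax":0,"ay":0,"az":0},
  {"hand":1,"tx":0,"ty":0,"tz":0,"ax":0,"ay":0,"az":0},
  {"hand":1,"tx":0,"ty":0,"tz":0,"ax":0,"ay":0,"az":0},
])

```text
time: 12.12
eef_pos: [0.6244, 0.0214, 0.0455]
ee_rot: [0.995, -0.1, 0.0, 0.001]
force: [-1.0, -6.9, 5.5]
finger_gap: 0.0077
finger_force: 49.1
```

```bash
cat > tabm.py <<'E'
from h import *
s=observe();print(s["time"],s["eef_pos"],s["force"],s["finger_gap"],s["finger_force"])
yaw=np.radians(-11.55);R=np.array([[np.cos(yaw),-np.sin(yaw)],[np.sin(yaw),np.cos(yaw)]]);o=np.array([.5415,-.0203])
print("tcp reader",(s["eef_pos"][:2]-o)@R)
for n in("wrist","scene","top"):
    c=read_camera(n);W=cloud(c);z=W[...,2];L=(W[...,:2]-o)@R;lx,ly=L[...,0],L[...,1]
    cv2.imwrite(f"pics/f_{n}.png",c["image"])
    for nm,m in(("fin",(lx>.093)&(lx<.107)&(ly>.04)&(ly<.09)&(z>.033)&(z<.046)),("tabtop",(lx>.058)&(lx<.092)&(ly>.03)&(ly<.09)&(z>.074)&(z<.083)&(c["image"].min(2)>90)),("tabside",(lx>.086)&(lx<.093)&(ly>.03)&(ly<.09)&(z>.03)&(z<.076)),("brk",(lx>-.12)&(lx<.0)&(ly>-.064)&(ly<-.049)&(z>.053)&(z<.066)),("toe",(lx>-.09)&(lx<-.03)&(ly>-.0)&(ly<.03)&(z>.023)&(z<.034))):
        if m.sum()>3: print(n,nm,m.sum(),np.round(np.percentile(ly[m],[3,50,97])*1000,1),np.round(np.percentile(lx[m],[3,97])*1000,1))
E
python3 tabm.py
```

```text
12.125 [0.62440003 0.02135539 0.04551956] [-1.03566122 -6.86052868  5.50461535] 0.007698454267836351 49.133559465408325
tcp reader [0.07288097 0.05741038]
wrist fin 209 [58.7 60.  61.3] [ 94.1 106.6]
wrist tabtop 1857 [53.1 56.6 60.1] [61.  89.6]
wrist tabside 822 [52.9 56.6 60.4] [88.7 89.9]
scene fin 12 [58.6 59.7 61.1] [ 95.2 106.3]
scene tabtop 28 [48.4 57.  66.8] [81.4 91.2]
scene tabside 51 [52.6 55.5 61.3] [86.8 91.5]
scene brk 71 [-55.6 -52.1 -49.2] [-98.4 -20. ]
scene toe 35 [ 1.6  7.5 12. ] [-64.6 -38.6]
```

View pics/f_wrist.png

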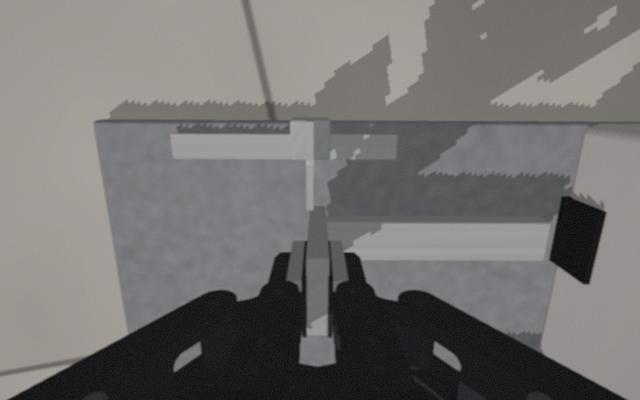

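The fin at (310,180) lies about 3.4 mm beyond the tab's centre at (317,240): fin y=60.0, tab y=56.6. I'll close that gap.

Emit:
send_rows([
  {"hand":1,"tx":0,"ty":-0.017,"tz":0,"ax":0,"ay":0,"az":0},
  {"hand":1,"tx":0,"ty":0,"tz":0,"ax":0,"ay":0,"az":0},
  {"hand":1,"tx":0,"ty":0,"tz":0,"ax":0,"ay":0,"az":0},
  {"hand":1,"tx":0,"ty":0,"tz":0,"ax":0,"ay":0,"az":0},
])

```text
time: 12.78
eef_pos: [0.6251, 0.0245, 0.0455]
ee_rot: [0.995, -0.1, 0.0, 0.001]
force: [-1.7, -7.8, 6.9]
finger_gap: 0.0076
finger_force: 49.1
```

```bash
python3 tabm.py; python3 look.py g scene
```

```text
12.775 [0.62510569 0.02452125 0.04553577] [-1.72044249 -7.80636512  6.93672883] 0.007604280789059555 49.13778483867645
tcp reader [0.07293846 0.06065342]
wrist fin 207 [58.5 59.8 61.1] [ 94.  106.4]
wrist tabtop 1824 [56.3 59.8 63.3] [61.  89.6]
wrist tabside 821 [56.2 59.9 63.6] [88.7 89.9]
scene fin 12 [58.4 59.4 61.4] [ 94.6 106.1]
scene tabtop 23 [51.4 60.4 72.5] [80.4 91.1]
scene tabside 50 [55.8 59.1 64.1] [86.3 91.6]
scene brk 66 [-55.7 -52.7 -49.3] [-98.  -19.9]
scene toe 36 [ 0.5  7.2 12.7] [-63.9 -38.5]
12.925 [0.62511205 0.02453288 0.04554532] yaw -11.464130909064107 z [ 6.12469740e-04 -2.10063749e-03 -9.99997606e-01] F [-1.10402585 -6.50463501  5.31736734] [-0.06990357  0.60041014  1.62308549 -0.00258534  0.91734094  1.70255152]
scene toe 139 [-58.6  -3.6] [31.7 44.2] 89.2 z 0.0344 y2/98 [-19.5  11.9] x [-75.8 -37.3]
scene brk 88 [-60.2 -50.6] [10.4 80.5] 89.5 z 0.0589 y2/98 [-55.7 -45.9] x [-97.5 -20.6]
scene top 204 [-59.1 -27.4] [43.3 42.9] 0.6 z 0.0592 y2/98 [-47.9  -6.9] x [-78.8 -38.8]
scene tab 76 [81.7 63.3] [17.2 46.3] 11.8 z 0.0796 y2/98 [43.3 77.2] x [74.2 90.9]
```

The tab now matches the fin (59.8 against 59.8 mm) and the block is still seated, so I'm handing in.

```bash
python3 -c "
from plant import hand_in;print(hand_in())"
```

```text
the job is handed in; nothing more can be done
None
```

I handed the job in at about 13 s: by the camera measurements, the block is square against the bracket, centred on the slot and let go, and the gripper is holding the tab within about 1 mm of the pointer; the hand-in returned no verdict.

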